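Sweep the green glass offcuts into the scrap pan

ROBOT

A 6-joint arm with a two-finger parallel gripper is mounted at the origin on the work surface. World frame = base frame: x ahead of the robot, y to its left, z up, the work surface at z = 0. Lengths are in m, angles in degrees, forces in N, time in s.
With the tool pointing down it reaches from about 0.4 to 0.825 m from the base axis. Payload 7 kg.
Tool frame: the origin (TCP) lies at the very end of the fingers, on their centre line; the grasp point (between the pads) lies 19 mm behind it; z points along the fingers, y is the line along which they close (so a half turn about z gives the same grasp; the last joint's range is limited). The gripper opens to 88 mm and grips with 3 to 60 N. Pads are 19 mm wide; open, the fingers measure 130 mm over their backs; the gripper's body (78 mm by 193 mm) begins 47 mm behind the grasp point.
Start: joints at [-54.024, 20.546, 0.682, 0, -70.136, -16.507], TCP at [0.225, -0.636, 0.227] pointing down, gripper open.
Joint ranges: [-176.03, 176.03], [-82.01, 121.73], [-58.28, 71.71], [-173.87, 95.51], [-174.79, -0.11], [-173.66, 173.66]. Speed limits (degrees/s): [136.94, 136.94, 172.46, 180, 180, 180].

INTERFACE

Orientations are given as [roll, pitch, yaw] about the fixed x, y, z axes, in that order (R = Rz(yaw) Ry(pitch) Rx(roll)).
In Python, from plant import ctrl gives the robot as it stands.
- The arm moves only by the tool carry_out, never from a script. Its argument "deltas" is a list that holds one entry, the list of rows, each a list of 5 numbers: the shift along the tool's x, y, z scaled (see below), then the turn about the tool's z scaled (see below), then the opening, from -1 (shut) to 1 (fully open). A call has 1 to 5 rows; each row is the pose to reach, as a shift and turn from the pose commanded when the call began, along the tool's axes at that moment, turning the shorter way round; what a row does not reach only later rows make up. The controller multiplies each number of a shift by 20 cm and each number of a turn by 2 pi rad. A row lasts 1/10 s, in which the tool goes at most 50 mm and 8.59 degrees, less where a joint would pass 70% of its speed; a pose out of reach is approached as far as the arm can. A call with a number of a shift or a turn outside -1 to 1 is refused whole. A call with a gripper value outside its range is refused whole. The fingers move at their own pace and stop on an object; the grip force is fixed at half the most. Time passes only in rows, so rows that repeat a pose let the fingers close. It gives the time, the measured TCP pose, the force, the opening and the grip force at its end, in the units of the state.
- ctrl.get_obs(): the state, without advancing time (a new reading comes with each control period).
- ctrl.snapshot(name): name is "side" or "top"; returns a dict with "color" (384x512x3 uint8, red, green, blue), "camera_matrix" (3x3 intrinsics, pixels), "R" (3x3) and "t" (3): a world point X has camera coordinates R X + t. Camera axes: x right, y down, z forward; pixel columns grow to the right and rows downward; lengths in m; the calibration is good to about 2 mm. A picture is of the moment at which its call begins. There is no depth.
- ctrl.close_job(): hands the job in; it is judged then, once.
Trained networks look in a picture, given as the dict that the camera call returned (one of the last four; its "shot" number tells which), for a name from the list of things; names that differ only in an ending like _2 or _b are one class to them, and where a whole thing is asked for, a point or a joint stands for the part that bears it (a point fixed in the world has none). Each returns a list of dicts, best first, with "p" (0 to 1); they miss things now and then, are a little off and sometimes report something else, mostly with a low value. They report only what shows in the picture. A call takes as long as a camera call. They do not tell look-alikes from the thing itself.
- ctrl.search_frame(picture, name): "centre" ([column, row] in pixels, amid what is visible of it).
- ctrl.silhouettes(picture, name): "mask" (384x512 bool, what is visible of it) and "centre" ([column, row] in pixels, amid what is visible of it).
- ctrl.spot_point(picture, name): "centre" ([column, row] in pixels: a listed point, or the origin of a listed thing).
The state is a dict: "clock": time; "joint_pos": joint angles; "qvel": joint speeds; "tau": joint torques, N m; "tool_pos": TCP position; "orientation": TCP orientation; "force": force on the tool from outside, world axes, zero at the start; "moment": the same for the moment, N m; "opening": finger opening in m; "gripper_force": force on a finger pad.
Only numpy, scipy, OpenCV 4.12 (cv2) and the standard library are available. Lean on these libraries where they do the work, as an engineer would, in place of code of your own. Each camera call takes 0.05 s, during which the arm holds its last target. There are 200 camera calls.

TASK

The green glass is finished: with the fingertips, sweep the three green offcut blocks along the bench through the open side of the red scrap pan until each lies wholly inside. Only push them; do not pick them up. Leave the two amber blocks and the tools, roll and jar where they are, and finish with the hand clear.

Things in the scene. Friction and masses are not known exactly. Their poses are not given: they have to be found in the camera images.
- pan: red scrap pan fixed to the bench, 130 deep (its x) x 220 wide (its y), walls 28 high and 6 thick on three sides; origin at the centre of its underside on the bench. The fourth side, at its x = -65 mm, is the open mouth, 208 clear between the side walls; its +x axis points from the mouth into the pan. The inner face of the back wall is at x = +59 mm. Its floor is thin sheet level with the bench: no step at the mouth.
- green_a_center (a point): centre (11 mm above its underside) of a loose dark-green block of slab glass, 38 x 34 mm, 22 high, about 65 g, standing flat on the bench; an offcut to be swept away
- green_b_center (a point): centre (11 mm above its underside) of a loose dark-green block of slab glass, 35 x 35 mm, 22 high, about 65 g, standing flat on the bench; an offcut to be swept away
- green_c_center (a point): centre (11 mm above its underside) of a loose dark-green block of slab glass, 36 x 32 mm, 22 high, about 65 g, standing flat on the bench; an offcut to be swept away
- amber_a_center (a point): centre of a loose amber (orange-yellow) block of slab glass, 36 x 36 mm, 22 high; to be kept where it is
- amber_b_center (a point): centre of a loose amber (orange-yellow) block of slab glass, 38 x 32 mm, 22 high; to be kept where it is
- flux_jar: glass jar with a white cap, 52 across, 60 high, loose; origin at the centre of its underside
- foil_roll: roll of copper foil lying flat, a ring 68 across, 12 high, loose; origin at the centre of its underside
- cutter: brass glass cutter lying on the bench, about 150 long (along its x), 16 high, loose; origin near the middle of its length
- pliers: pliers with blue handles lying flat, about 170 long (along its x, handles to -x), 14 high, loose; origin under the pivot
- felt_pen: black felt pen with a red cap lying flat, 136 long (along its x), 13 high, loose; origin near its middle
Not all that is in view belongs to the job. Leave any pink or purple look-alike of the part that bears green_c_center alone.

How it is judged:
By the outcome, as a careful person would: the job done as asked, in the order asked, and still so for the second after the job is handed in, with the robot touching nothing.
It also fails if it takes over 72 s, if anything falls off the work surface, if the arm or the gripper's body presses on something with over 40 N, if the wrist force passes 120 N, or if a joint passes its speed limit or range.

## Working session

There is one attempt and no reset: what is moved stays moved. The work goes in short steps, Python scripts to look and compute and a tool call to move; the robot and the scene stay as the last step left them, time stands still between calls to the robot, and variables do not carry over. Pictures are saved under pics/ and viewed, at most 10 in all, crops included, and the job is handed in when it is done.

Besides the shell and the picture viewer there is one more tool, called after "Emit:" in YAML: its name, and indented under it one key for each argument. carry_out: Moves the arm, as the interface text tells. Its arguments: {"type":"object","properties":{"deltas":{"type":"array"}},"required":["deltas"]}

```bash
mkdir -p pics
cat > h.py <<'E'
import numpy as np, cv2
from plant import ctrl
def world(p,px,z):
    K=np.array(p["camera_matrix"]);R=np.array(p["R"]);t=np.array(p["t"])
    d=R.T@np.linalg.inv(K)@np.array([px[0],px[1],1.]);c=-R.T@t
    return c+d*(z-c[2])/d[2]
def save(p,n,s=1.5): cv2.imwrite("pics/"+n,cv2.resize(p["color"][:,:,::-1],None,fx=s,fy=s,interpolation=cv2.INTER_CUBIC))
E
python3 - <<'E'
from h import *
np.set_printoptions(precision=4,suppress=True)
o=ctrl.get_obs();print(o["clock"],o["tool_pos"],o["orientation"],o["opening"])
p=ctrl.snapshot("top");save(p,"top1.png")
s=ctrl.snapshot("side");save(s,"side1.png")
for q,nm in((p,"top"),(s,"side")):
  print(nm)
  for n,z in(("green_a_center",.011),("amber_a_center",.011),("pan",0),("flux_jar",0),("foil_roll",0),("cutter",0),("pliers",0),("felt_pen",0)):
    for r in ctrl.spot_point(q,n):
        if r["p"]>.2: print(n,round(r["p"],2),np.round(r["centre"]),world(q,r["centre"],z)[:2])
E
```

```text
0.0 [ 0.2248 -0.636   0.2256] [ 179.9069   -0.0082 -160.5383] 0.08758106684975289
top
green_a_center 0.61 [311. 192.] [ 0.5922 -0.1904]
amber_a_center 0.77 [305. 166.] [ 0.6636 -0.1751]
pan 0.97 [130. 208.] [0.5609 0.2989]
flux_jar 0.83 [382. 170.] [ 0.6522 -0.3893]
foil_roll 0.53 [279. 126.] [ 0.7802 -0.1097]
cutter 0.61 [342. 287.] [ 0.3402 -0.2658]
felt_pen 0.68 [205. 276.] [0.376  0.0968]
side
green_a_center 0.77 [280. 229.] [ 0.5957 -0.1874]
green_a_center 0.41 [241. 140.] [0.5583 0.2736]
amber_a_center 0.65 [239. 137.] [0.5529 0.2933]
amber_a_center 0.52 [311. 220.] [ 0.6689 -0.1671]
pan 0.7 [240. 138.] [0.5593 0.3142]
flux_jar 0.69 [332. 302.] [ 0.6494 -0.3876]
flux_jar 0.42 [322. 174.] [0.7572 0.0529]
foil_roll 0.81 [346. 207.] [ 0.7711 -0.1103]
cutter 0.62 [156. 272.] [ 0.3451 -0.2755]
pliers 0.54 [304. 135.] [0.771  0.3103]
pliers 0.33 [180. 176.] [0.3761 0.0819]
```

View pics/top1.png

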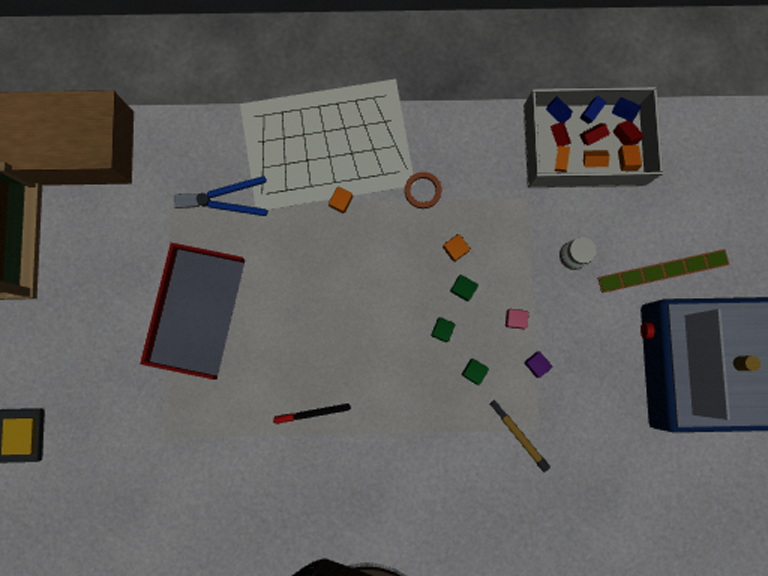

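View pics/side1.png

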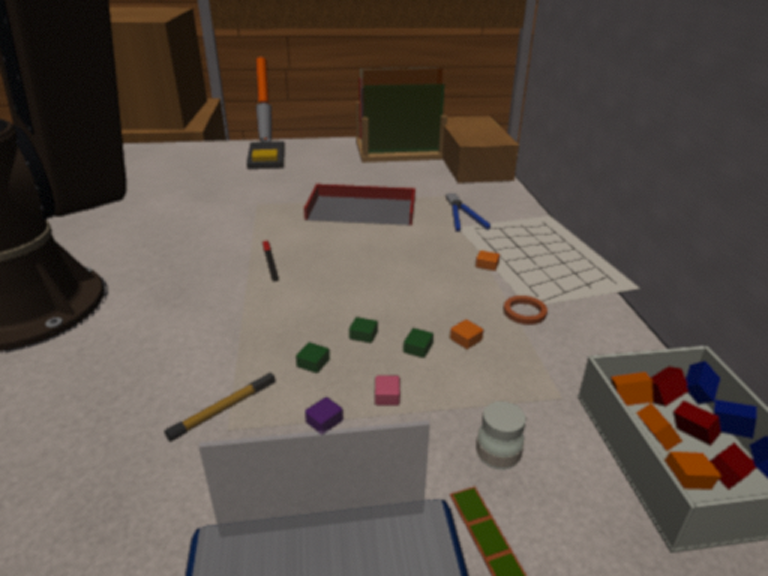

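Top view (750-px scale): three greens at (464,288), (443,330), (475,371). Look-alikes are the pink block at (517,319) and the purple one at (538,364). The ambers are at (457,247) and (340,200), and the red pan is at (195,311) with its mouth facing right (-y). Other green items are the ruler strip at (663,270) and the green panel on the far left. I choose the three dark-green blocks and check them in a close crop.

```bash
cat >> h.py <<'E'
def blocks(p,z=.022):
    hsv=cv2.cvtColor(p["color"],cv2.COLOR_RGB2HSV)
    out=[]
    for nm,lo,hi in(("green",(50,110,30),(90,255,255)),("amber",(8,150,90),(20,255,255)),("pink",(160,60,90),(176,255,255)),("purple",(125,100,40),(155,255,255))):
        m=cv2.inRange(hsv,lo,hi)
        n,l,st,c=cv2.connectedComponentsWithStats(m)
        for i in range(1,n):
            if 60<st[i,4]<500:
                pts=np.argwhere(l==i)[:,::-1]
                w=np.array([world(p,q,z)[:2] for q in pts])*1000
                r=cv2.minAreaRect(w.astype(np.float32))
                out.append((nm,np.round(c[i]),np.round(w.mean(0)),np.round(r[1]),round(r[2])))
    return out
E
python3 - <<'E'
from h import *
np.set_printoptions(suppress=True)
p=ctrl.snapshot("top")
for b in blocks(p):print(*b)
print("cam",-np.array(p["R"]).T@p["t"])
hsv=cv2.cvtColor(p["color"],cv2.COLOR_RGB2HSV)
m=(cv2.inRange(hsv,(0,120,60),(6,255,255))|cv2.inRange(hsv,(174,120,60),(180,255,255)))
m[:,:85]=0;m[:,175:]=0;m[258:]=0
r=cv2.minAreaRect(np.argwhere(m)[:,::-1].astype(np.float32));b=cv2.boxPoints(r)
for q in b:print(q,world(p,q,.028)[:2],world(p,q,0)[:2])
a=p["color"][90:300,80:400,::-1];cv2.imwrite("pics/c1.png",cv2.resize(a,None,fx=2.5,fy=2.5,interpolation=cv2.INTER_CUBIC))
E
```

```text
green [309. 191.] [ 594. -184.] [37. 35.] 59
green [295. 219.] [ 519. -144.] [31. 34.] 67
green [317. 247.] [ 445. -198.] [33. 33.] 57
amber [375. 105.] [ 829. -371.] [21. 44.] 79
amber [421. 103.] [ 832. -498.] [32. 34.] 89
amber [398. 107.] [ 821. -433.] [42. 17.] 89
amber [282. 126.] [ 773. -116.] [63. 61.] 89
amber [227. 132.] [759.  35.] [29. 36.] 63
amber [304. 164.] [ 667. -173.] [34. 34.] 35
pink [345. 212.] [ 536. -276.] [34. 30.] 83
purple [359. 243.] [ 455. -310.] [34. 30.] 39
cam [ 0.44803296 -0.02738969  1.11706308]
[ 93.03609 242.05856] [0.46943347 0.38524774] [0.46998368 0.39585672]
[112.598145 159.69205 ] [0.6871456  0.33925754] [0.69329323 0.3486841 ]
[160.23605 171.00604] [0.65419014 0.21200498] [0.65949047 0.21815985]
[140.674   253.37256] [0.43787472 0.26093219] [0.43761355 0.268345  ]
```

View pics/c1.png

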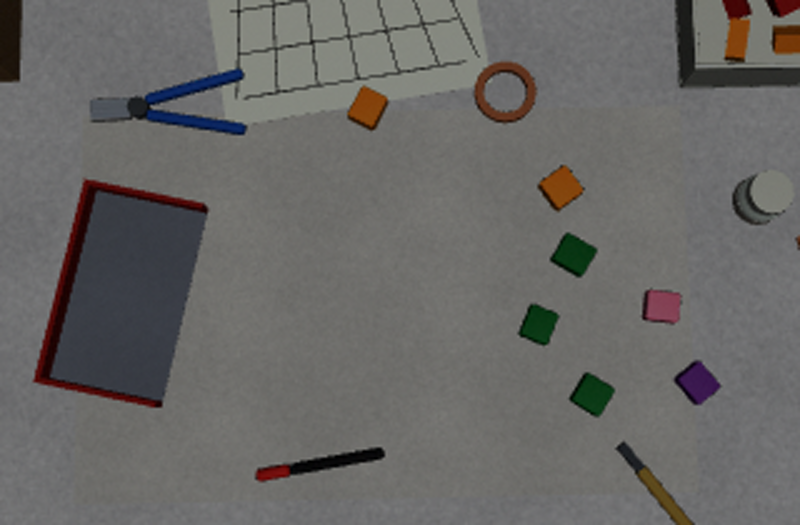

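The crop confirms it: the three dark-green blocks are at crop (574,255), (540,324) and (592,394), all between 31 and 37 mm as expected. Pink (662,306) and purple (697,382) stay out. The pan measures about 221 x 130, centre (562,299), with its +x axis at 75.7°. Plan: fingers nearly shut, tool x along the push direction, middle block first.

```bash
cat >> h.py <<'E'
def plan(targets,start=None):
    """targets: (x,y,z mm, yaw deg); prints scaled shift+turn from the current pose"""
    if start is None:
        o=ctrl.get_obs();start=[*(np.array(o["tool_pos"])*1000),o["orientation"][2]]
    y=np.radians(start[3]);c,s=np.cos(y),np.sin(y)
    M=np.array([[c,s,0],[s,-c,0],[0,0,-1]])
    for T in targets:
        d=M@(np.array(T[:3])-start[:3])/200
        t=-((T[3]-start[3]+180)%360-180)/360
        print(np.round(d,3),round(t,4))
E
python3 - <<'E'
from h import *
plan([(260,-400,226,-160.54),(514,-194,226,-96)])
print('from wp');plan([(514,-194,120,-96)],[260,-400,226,-160.54])
E
```

```text
[-0.559  1.056  0.003] 0.0
[-2.1    1.604  0.003] -0.1793
from wp
[-1.541  0.548  0.53 ] -0.1793
```

Emit:
carry_out:
  deltas:
    - [[-0.53, 1.0, 0, -0.02, -0.7], [-0.53, 1.0, 0, -0.04, -0.7], [-0.53, 1.0, 0, -0.07, -0.7], [-0.53, 1.0, 0, -0.09, -0.7], [-0.53, 1.0, 0, -0.11, -0.7]]

```text
clock: 1.45
tool_pos: [0.2579, -0.4097, 0.2269]
orientation: [-180.0, 0.0, -120.5]
force: [0.5, -0.3, 1.9]
opening: 0.0533
gripper_force: 0.0
```

Run:
```python
from h import *
print(ctrl.get_obs()["tool_pos"],ctrl.get_obs()["orientation"],ctrl.get_obs()["opening"])
plan([(514,-194,120,-96)])
```

```text
[ 0.25792576 -0.40967271  0.22690198] [-1.79951474e+02  2.45722779e-02 -1.20531376e+02] 0.05331241540047439
[-1.579 -0.555  0.535] -0.0681
```

Emit:
carry_out:
  deltas:
    - [[-1.0, -0.35, 0.1, -0.067, -0.7], [-1.0, -0.35, 0.1, -0.067, -0.7], [-1.0, -0.35, 0.1, -0.067, -0.7], [-1.0, -0.35, 0.1, -0.067, -0.7], [-1.0, -0.35, 0.1, -0.067, -0.7]]

```text
clock: 1.95
tool_pos: [0.424, -0.2744, 0.2064]
orientation: [-180.0, 0.0, -96.6]
force: [-0.1, 0.2, 0.3]
opening: 0.0155
gripper_force: 0.0
```

Run:
```python
from h import *
print(ctrl.get_obs()["tool_pos"],ctrl.get_obs()["orientation"],ctrl.get_obs()["opening"])
plan([(514,-195,30,-96),(514,-195,6,-96)])
```

```text
[ 0.42395991 -0.27435705  0.20637395] [-1.79962609e+02  3.09783895e-03 -9.66115118e+01] 0.015485621093662912
[-0.446 -0.402  0.882] -0.0017
[-0.446 -0.402  1.002] -0.0017
```

Emit:
carry_out:
  deltas:
    - [[-0.44, -0.4, 0, 0, -0.7], [-0.44, -0.4, 0, 0, -0.7], [-0.44, -0.4, 0.2, 0, -0.7], [-0.44, -0.4, 0.45, 0, -0.7], [-0.44, -0.4, 0.5, 0, -0.7]]

```text
clock: 2.45
tool_pos: [0.5075, -0.1981, 0.1017]
orientation: [179.5, 0.0, -96.8]
force: [-0.9, 0.1, -0.5]
opening: 0.0134
gripper_force: 0.0
```

Run:
```python
from h import *
print(ctrl.get_obs()["tool_pos"],ctrl.get_obs()["orientation"],ctrl.get_obs()["opening"])
plan([(514,-195,6,-96)])
```

```text
[ 0.507488   -0.19809964  0.1017039 ] [ 1.79506104e+02  2.74037474e-02 -9.68292558e+01] 0.013428931089758522
[-0.019 -0.03   0.479] -0.0023
```

Emit:
carry_out:
  deltas:
    - [[0, -0.02, 0.2, -0.002, -0.7], [0, -0.02, 0.36, -0.002, -0.7], [0, -0.02, 0.46, -0.002, -0.7], [0, -0.02, 0.46, -0.002, -0.7]]

```text
clock: 2.85
tool_pos: [0.5133, -0.2001, 0.0133]
orientation: [179.8, -0.0, -96.2]
force: [-0.6, -0.8, 0.7]
opening: 0.0132
gripper_force: 0.0
```

Run:
```python
from h import *
o=ctrl.get_obs();print(o["tool_pos"],o["orientation"],o["force"])
p=ctrl.snapshot("top")
for b in blocks(p)[:4]:print(*b)
plan([(514,-195,8,-96),(567,300,8,-96)])
```

```text
[ 0.51326715 -0.20012016  0.01326894] [ 1.79757102e+02 -2.23284477e-02 -9.61505124e+01] [-0.57558418 -0.80588014  0.74126644]
green [  7. 173.] [656. 621.] [25. 46.] 89
amber [375. 105.] [ 829. -371.] [21. 45.] 79
amber [421. 105.] [ 827. -498.] [34. 48.] 90
amber [398. 105.] [ 827. -434.] [44. 28.] 89
[-0.026  0.006  0.035] -0.0003
[-2.515  0.006  0.035] -0.0003
```

Emit:
carry_out:
  deltas:
    - [[-0.08, 0, 0.02, 0, -0.7], [-0.16, 0, 0.02, 0, -0.7], [-0.24, 0, 0.02, 0, -0.7], [-0.32, 0, 0.02, 0, -0.7], [-0.4, 0, 0.02, 0, -0.7]]

```text
clock: 3.4
tool_pos: [0.5251, -0.1197, 0.0133]
orientation: [-179.8, 0.0, -96.1]
force: [-0.2, -1.6, -0.6]
opening: 0.013
gripper_force: 0.2
```

Emit:
carry_out:
  deltas:
    - [[-0.1, 0, 0, 0, -0.7], [-0.2, 0, 0, 0, -0.7], [-0.3, 0, 0, 0, -0.7], [-0.4, 0, 0, 0, -0.7], [-0.5, 0, 0, 0, -0.7]]

```text
clock: 3.9
tool_pos: [0.5357, -0.0197, 0.0134]
orientation: [-179.8, 0.1, -96.1]
force: [0.3, 0.1, -0.6]
opening: 0.0134
gripper_force: 0.2
```

Run:
```python
from h import *
o=ctrl.get_obs();print(o["tool_pos"],o["orientation"],o["force"])
p=ctrl.snapshot("top");save(p,"t2.png");s=ctrl.snapshot("side")
for b in blocks(p)[:9]:print(*b)
for b in blocks(s,.014):print(*b)
plan([(564,291,9,-96)])
cv2.imwrite("pics/c2.png",np.hstack([cv2.resize(a[90:300,100:400,::-1],None,fx=1.33,fy=1.33) for a in (p["color"],s["color"])]))
```

```text
[ 0.53574153 -0.01969557  0.01337348] [-1.79797263e+02  6.25465236e-02 -9.60877990e+01] [ 0.25638376  0.06857652 -0.62215791]
green [  9. 170.] [665. 617.] [25. 52.] 87
green [309. 191.] [ 594. -184.] [37. 33.] 59
green [317. 247.] [ 445. -198.] [33. 34.] 57
amber [375. 105.] [ 829. -371.] [21. 45.] 79
amber [421. 103.] [ 830. -498.] [43. 31.] 6
amber [398. 105.] [ 827. -434.] [44. 28.] 89
amber [282. 126.] [ 773. -115.] [63. 61.] 89
amber [227. 132.] [759.  34.] [31. 36.] 63
amber [304. 164.] [ 667. -173.] [35. 34.] 35
green [279. 226.] [ 594. -181.] [40. 31.] 56
green [208. 236.] [ 442. -195.] [35. 30.] 56
amber [174.  52.] [ 294. 1521.] [ 40. 789.] 3
amber [325. 173.] [757.  31.] [59. 37.] 62
amber [350. 206.] [ 772. -126.] [62. 63.] 83
amber [310. 221.] [ 664. -173.] [52. 45.] 35
amber [145. 271.] [ 327. -282.] [93. 11.] 37
amber [322. 359.] [ 599. -498.] [28. 92.] 11
pink [258. 260.] [ 535. -280.] [51. 29.] 81
purple [215. 276.] [ 453. -312.] [42. 40.] 38
[-1.555  0.023  0.022] 0.0001
```

View pics/c2.png

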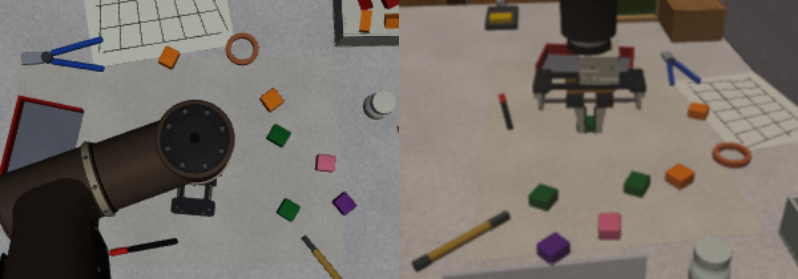

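The picture shows the block held square against both fingertips: green sits in the gap at (590,123). The others are unmoved.

Emit:
carry_out:
  deltas:
    - [[-0.1, 0, 0.02, 0, -0.7], [-0.2, 0, 0.02, 0, -0.7], [-0.3, 0, 0.02, 0, -0.7], [-0.4, 0.005, 0.02, 0, -0.7], [-0.5, 0.01, 0.02, 0, -0.7]]

```text
clock: 4.5
tool_pos: [0.5438, 0.0795, 0.0086]
orientation: [-179.9, 0.1, -96.1]
force: [0.6, -0.1, 0.1]
opening: 0.0134
gripper_force: 0.2
```

Emit:
carry_out:
  deltas:
    - [[-0.1, 0, 0, 0, -0.7], [-0.2, 0, 0, 0, -0.7], [-0.3, 0.005, 0, 0, -0.7], [-0.4, 0.005, 0, 0, -0.7], [-0.5, 0.01, 0, 0, -0.7]]

```text
clock: 5.0
tool_pos: [0.5522, 0.1797, 0.008]
orientation: [-179.9, 0.1, -96.1]
force: [0.9, -0.6, -0.6]
opening: 0.013
gripper_force: 0.4
```

Emit:
carry_out:
  deltas:
    - [[-0.1, 0, 0, 0, -0.7], [-0.2, 0, 0, 0, -0.7], [-0.3, 0, 0, 0, -0.7], [-0.4, 0, 0, 0, -0.7], [-0.5, 0, 0, 0, -0.7]]

```text
clock: 5.5
tool_pos: [0.5619, 0.2799, 0.0064]
orientation: [180.0, -0.0, -96.1]
force: [-0.4, -1.0, -0.3]
opening: 0.0131
gripper_force: 0.4
```

Run:
```python
from h import *
o=ctrl.get_obs();print(o["tool_pos"],o["orientation"],o["force"])
plan([(564,291,9,-96)])
s=ctrl.snapshot("side")
for b in blocks(s,.014)[:4]:print(*b)
```

```text
[0.56194675 0.27992594 0.00642942] [ 1.79990816e+02 -1.10702365e-02 -9.60812370e+01] [-0.3900065  -1.04035657 -0.27599808]
[-0.056 -0.004 -0.013] -0.0002
green [279. 226.] [ 594. -181.] [38. 30.] 60
green [208. 236.] [ 443. -195.] [38. 30.] 56
amber [174.  52.] [ 295. 1518.] [ 39. 789.] 3
amber [325. 173.] [757.  32.] [61. 36.] 64
```

Emit:
carry_out:
  deltas:
    - [[-0.06, 0, 0, 0, -0.7], [-0.06, 0, 0, 0, -0.7], [0.1, 0, 0, 0, -0.7], [0.1, 0, -0.2, 0, -0.7], [0.1, 0, -0.4, 0, -0.7]]

```text
clock: 6.05
tool_pos: [0.5587, 0.2565, 0.0862]
orientation: [179.8, -0.2, -96.2]
force: [1.3, 0.4, 0.0]
opening: 0.0131
gripper_force: 0.0
```

Run:
```python
from h import *
o=ctrl.get_obs();print(o["tool_pos"],o["orientation"],o["force"])
plan([(592,-236,85,-93)])
s=ctrl.snapshot("side");
for b in blocks(s,.022)[:3]:print(*b)
```

```text
[0.55872442 0.25653997 0.0861784 ] [ 1.79843287e+02 -1.63911151e-01 -9.61658545e+01] [1.2965901  0.38471132 0.04002038]
[ 2.431 -0.43   0.006] -0.0088
green [279. 226.] [ 592. -191.] [37. 29.] 59
green [208. 235.] [ 443. -205.] [34. 30.] 56
amber [174.  52.] [ 297. 1477.] [ 38. 776.] 3
```

Emit:
carry_out:
  deltas:
    - [[0.25, -0.05, 0, 0, -0.7], [0.5, -0.1, 0, 0, -0.7], [0.75, -0.15, 0, -0.009, -0.7], [0.98, -0.19, 0, -0.009, -0.7], [0.98, -0.19, 0, -0.009, -0.7]]

```text
clock: 6.6
tool_pos: [0.576, 0.0543, 0.0864]
orientation: [179.9, -0.0, -93.2]
force: [-0.7, 0.1, -0.4]
opening: 0.0132
gripper_force: 0.0
```

Emit:
carry_out:
  deltas:
    - [[0.25, -0.04, 0, 0, -0.7], [0.5, -0.08, 0, 0, -0.7], [0.75, -0.1, 0, 0, -0.7], [0.98, -0.12, 0, 0, -0.7], [0.98, -0.12, 0, 0, -0.7]]

```text
clock: 7.1
tool_pos: [0.5904, -0.1422, 0.0862]
orientation: [180.0, -0.0, -93.2]
force: [-1.2, 0.6, -0.4]
opening: 0.0133
gripper_force: 0.0
```

Run:
```python
from h import *
o=ctrl.get_obs();print(o["tool_pos"],o["orientation"],o["force"])
plan([(592,-236,85,-93),(592,-236,8,-93)])
p=ctrl.snapshot("top");
for b in blocks(p,.022):
  if b[0]=="green":print(*b)
q=world(p,[0,0],0)
```

```text
[ 0.59042667 -0.14224677  0.086192  ] [ 1.79977964e+02 -2.12171235e-02 -9.31547653e+01] [-1.20694589  0.606726   -0.43489129]
[ 0.468 -0.034  0.006] -0.0004
[ 0.468 -0.034  0.391] -0.0004
green [120. 208.] [559. 320.] [35. 36.] 80
green [317. 247.] [ 445. -198.] [34. 34.] 57
```

Emit:
carry_out:
  deltas:
    - [[0.23, -0.02, 0, 0, -0.7], [0.46, -0.03, 0, 0, -0.7], [0.47, -0.03, 0.1, 0, -0.7], [0.47, -0.03, 0.3, 0, -0.7], [0.47, -0.03, 0.39, 0, -0.7]]

```text
clock: 7.65
tool_pos: [0.5907, -0.2307, 0.0057]
orientation: [179.8, 0.1, -92.9]
force: [0.2, 0.2, -0.0]
opening: 0.0131
gripper_force: 0.0
```

Emit:
carry_out:
  deltas:
    - [[-0.08, 0, 0, 0, -0.7], [-0.16, 0, 0, 0, -0.7], [-0.24, 0, 0, 0, -0.7], [-0.32, 0, 0, 0, -0.7], [-0.4, 0, 0, 0, -0.7]]

```text
clock: 8.15
tool_pos: [0.5971, -0.1498, 0.0098]
orientation: [-179.9, 0.0, -92.8]
force: [-0.8, -1.0, 0.2]
opening: 0.0131
gripper_force: 0.3
```

Emit:
carry_out:
  deltas:
    - [[-0.1, 0, 0, 0, -0.7], [-0.2, 0, 0, 0, -0.7], [-0.3, 0, 0, 0, -0.7], [-0.4, 0, 0, 0, -0.7], [-0.5, 0, 0, 0, -0.7]]

```text
clock: 8.65
tool_pos: [0.6015, -0.0501, 0.0093]
orientation: [-179.9, 0.0, -92.8]
force: [0.6, -0.2, 0.2]
opening: 0.013
gripper_force: 0.3
```

Run:
```python
from h import *
o=ctrl.get_obs();print(o["tool_pos"],o["orientation"],o["force"])
plan([(618,278,8,-93)])
s=ctrl.snapshot("side");p=ctrl.snapshot("top")
for b in blocks(s,.016)+blocks(p):
  if b[1][1]>110:print(*b)
cv2.imwrite("pics/c3.png",cv2.resize(s["color"][60:320,130:430,::-1],None,fx=2,fy=2))
```

```text
[ 0.60150139 -0.05006139  0.00933188] [-1.79933783e+02  1.42745905e-02 -9.28141489e+01] [ 0.56807005 -0.24216559  0.18819625]
[-1.642 -0.002  0.007] 0.0005
green [240. 133.] [558. 316.] [48. 29.] 84
green [208. 235.] [ 443. -197.] [37. 29.] 56
amber [325. 173.] [756.  28.] [59. 37.] 62
amber [350. 206.] [ 771. -128.] [62. 63.] 83
amber [310. 221.] [ 663. -176.] [52. 45.] 35
amber [145. 271.] [ 328. -285.] [92. 11.] 37
amber [322. 358.] [ 598. -499.] [28. 92.] 11
pink [258. 260.] [ 535. -283.] [50. 28.] 81
purple [215. 276.] [ 453. -314.] [42. 39.] 39
green [ 10. 134.] [765. 619.] [59. 22.] 3
green [  8. 152.] [713. 622.] [58. 24.] 3
green [  8. 175.] [652. 620.] [25. 60.] 89
green [317. 247.] [ 444. -198.] [34. 34.] 55
amber [284. 123.] [ 782. -121.] [64. 49.] 56
amber [227. 132.] [759.  34.] [33. 36.] 62
amber [304. 164.] [ 667. -173.] [35. 34.] 35
pink [345. 212.] [ 536. -276.] [35. 31.] 81
purple [359. 243.] [ 455. -310.] [35. 31.] 39
```

View pics/c3.png

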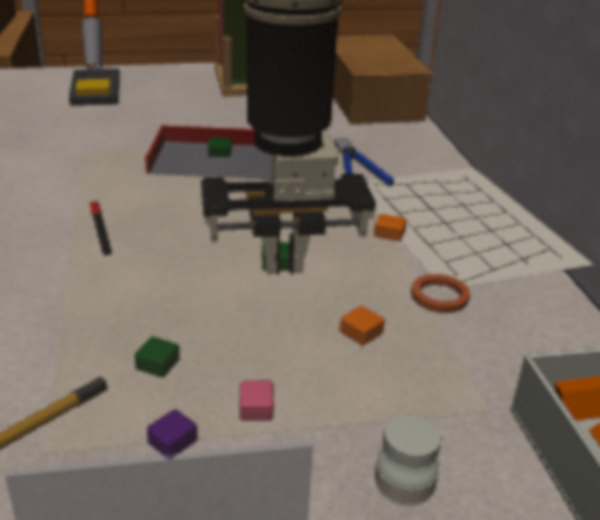

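Green a is at the fingertips (283,258), green b is in the pan (219,147), and nothing else has moved. Continuing.

Emit:
carry_out:
  deltas:
    - [[-0.1, 0, 0, 0, -0.7], [-0.2, 0.005, 0, 0, -0.7], [-0.3, 0.01, 0, 0, -0.7], [-0.4, 0.01, 0, 0, -0.7], [-0.5, 0.01, 0, 0, -0.7]]

```text
clock: 9.25
tool_pos: [0.6042, 0.049, 0.0091]
orientation: [-180.0, 0.0, -92.9]
force: [0.4, -0.9, 0.8]
opening: 0.0128
gripper_force: 0.2
```

Emit:
carry_out:
  deltas:
    - [[-0.1, 0, 0, 0, -0.7], [-0.2, 0.005, 0, 0, -0.7], [-0.3, 0.01, 0, 0, -0.7], [-0.4, 0.01, 0, 0, -0.7], [-0.5, 0.01, 0, 0, -0.7]]

```text
clock: 9.75
tool_pos: [0.6072, 0.1493, 0.0089]
orientation: [-180.0, 0.0, -92.9]
force: [0.6, -1.3, -0.0]
opening: 0.0129
gripper_force: 0.3
```

Emit:
carry_out:
  deltas:
    - [[-0.1, 0, 0, 0, -0.7], [-0.2, 0.005, 0, 0, -0.7], [-0.3, 0.01, 0, 0, -0.7], [-0.4, 0.01, 0, 0, -0.7], [-0.5, 0.01, 0, 0, -0.7]]

```text
clock: 10.25
tool_pos: [0.6101, 0.2497, 0.0085]
orientation: [180.0, -0.0, -92.8]
force: [0.5, -1.0, 0.1]
opening: 0.0133
gripper_force: 0.3
```

Run:
```python
from h import *
o=ctrl.get_obs();print(o["tool_pos"],o["orientation"],o["force"])
s=ctrl.snapshot("side")
for b in blocks(s,.016):
  if b[0]=="green":print(*b)
plan([(612,278,8,-93)])
```

```text
[0.61014799 0.24967094 0.00850648] [ 1.79995652e+02 -3.20939044e-03 -9.28432803e+01] [ 0.46249781 -1.02968308  0.06089215]
green [239. 133.] [557. 316.] [48. 29.] 84
green [208. 235.] [ 443. -197.] [34. 29.] 56
[-0.127  0.001  0.003] 0.0007
```

Emit:
carry_out:
  deltas:
    - [[-0.08, 0, 0, 0, -0.7], [-0.15, 0, 0, 0, -0.7], [-0.02, 0, 0, 0, -0.7], [0.0, 0, -0.2, 0, -0.7], [0.0, 0, -0.4, 0, -0.7]]

```text
clock: 10.8
tool_pos: [0.6092, 0.2467, 0.088]
orientation: [179.8, -0.1, -92.9]
force: [0.6, 1.1, 0.6]
opening: 0.0132
gripper_force: 0.0
```

Run:
```python
from h import *
o=ctrl.get_obs();print(o["tool_pos"],o["orientation"],o["force"])
plan([(438,-250,85,-97.5)])
```

```text
[0.6091978  0.24674703 0.08800369] [ 1.79823829e+02 -1.44829202e-01 -9.29098437e+01] [0.57991794 1.08108896 0.60685456]
[2.524 0.729 0.015] 0.0128
```

Emit:
carry_out:
  deltas:
    - [[0.24, 0.07, 0, 0, -0.7], [0.48, 0.14, 0, 0.013, -0.7], [0.72, 0.21, 0, 0.013, -0.7], [0.96, 0.28, 0, 0.013, -0.7], [0.96, 0.28, 0, 0.013, -0.7]]

```text
clock: 11.3
tool_pos: [0.5417, 0.0547, 0.0887]
orientation: [179.9, -0.0, -97.8]
force: [0.4, 0.3, 0.5]
opening: 0.0132
gripper_force: 0.0
```

Emit:
carry_out:
  deltas:
    - [[0.24, 0.05, 0, 0, -0.7], [0.48, 0.1, 0, 0, -0.7], [0.72, 0.15, 0, 0, -0.7], [0.96, 0.2, 0, 0, -0.7], [0.96, 0.2, 0, 0, -0.7]]

```text
clock: 11.8
tool_pos: [0.4775, -0.1298, 0.0885]
orientation: [179.9, -0.0, -97.8]
force: [0.2, 0.9, 0.3]
opening: 0.0134
gripper_force: 0.0
```

Run:
```python
from h import *
o=ctrl.get_obs();print(o["tool_pos"],o["orientation"],o["force"])
plan([(438,-250,8,-97.5)])
p=ctrl.snapshot("top")
for b in blocks(p):
  if b[0]=="green":print(*b)
for r in ctrl.silhouettes(p,"cutter"):
  if r["p"]>.3:
    w=np.array([world(p,q,.012)[:2] for q in np.argwhere(r["mask"])[:,::-1]]);print(r["p"],w[w[:,1].argmax()],w[w[:,0].argmax()])
```

```text
[ 0.47749025 -0.12976784  0.08854133] [ 1.79933751e+02 -4.09438101e-03 -9.78306288e+01] [0.19119824 0.89269243 0.31096847]
[0.622 0.114 0.403] -0.0009
green [ 10. 152.] [715. 618.] [ 25. 159.] 90
green [123. 190.] [606. 311.] [40. 35.] 89
green [120. 208.] [559. 320.] [31. 36.] 80
0.54 [ 0.38773321 -0.22454616] [ 0.39281859 -0.23001992]
```

Emit:
carry_out:
  deltas:
    - [[0.24, 0.04, 0, 0, -0.7], [0.48, 0.08, 0, 0, -0.7], [0.61, 0.105, 0, 0, -0.7], [0.61, 0.105, 0.1, 0, -0.7], [0.61, 0.105, 0.2, 0, -0.7]]

```text
clock: 12.4
tool_pos: [0.4445, -0.2442, 0.0487]
orientation: [-179.9, 0.0, -97.6]
force: [-0.2, -0.1, 0.2]
opening: 0.0133
gripper_force: 0.0
```

Run:
```python
from h import *
o=ctrl.get_obs();print(o["tool_pos"],o["orientation"],o["force"])
plan([(439,-250,8,-97.5)])
```

```text
[ 0.44453855 -0.24423457  0.04865497] [-1.79860381e+02  1.42280768e-03 -9.75553766e+01] [-0.17037211 -0.09820841  0.19296201]
[0.032 0.024 0.203] -0.0002
```

Emit:
carry_out:
  deltas:
    - [[0.03, 0.025, 0.1, 0, -0.7], [0.03, 0.025, 0.2, 0, -0.7], [-0.05, 0.025, 0.2, 0, -0.7], [-0.13, 0.025, 0.2, 0, -0.7], [-0.21, 0.025, 0.2, 0, -0.7]]

```text
clock: 12.9
tool_pos: [0.4448, -0.2004, 0.0083]
orientation: [180.0, -0.0, -97.5]
force: [0.1, 0.3, -0.6]
opening: 0.0128
gripper_force: 0.2
```

Emit:
carry_out:
  deltas:
    - [[-0.1, 0, 0, 0, -0.7], [-0.2, 0, 0, 0, -0.7], [-0.3, 0, 0, 0, -0.7], [-0.4, 0, 0, 0, -0.7], [-0.5, 0, 0, 0, -0.7]]

```text
clock: 13.4
tool_pos: [0.4578, -0.1007, 0.0086]
orientation: [-180.0, 0.0, -97.4]
force: [0.1, 0.8, -1.2]
opening: 0.0131
gripper_force: 0.1
```

Run:
```python
from h import *
o=ctrl.get_obs();print(o["tool_pos"],o["orientation"],o["force"])
plan([(511,305,8,-97.5)])
s=ctrl.snapshot("side")
for b in blocks(s,.016):
  if b[1][1]>110:print(*b)
cv2.imwrite("pics/c4.png",cv2.resize(s["color"][60:320,130:430,::-1],None,fx=2,fy=2))
```

```text
[ 0.45779989 -0.10065057  0.00861905] [-1.79969316e+02  6.91721472e-03 -9.74250592e+01] [ 0.11052802  0.81338314 -1.2294335 ]
[-2.046e+00 -2.000e-03  3.000e-03] 0.0002
green [239. 133.] [557. 315.] [56. 29.] 84
green [254. 133.] [604. 306.] [56. 29.] 83
amber [325. 173.] [756.  28.] [59. 37.] 62
amber [350. 206.] [ 771. -128.] [69. 60.] 72
amber [310. 221.] [ 664. -176.] [58. 39.] 46
amber [145. 271.] [ 328. -285.] [92. 11.] 37
amber [322. 359.] [ 598. -500.] [28. 92.] 11
pink [258. 260.] [ 535. -282.] [50. 29.] 83
purple [215. 276.] [ 453. -314.] [42. 39.] 39
```

View pics/c4.png

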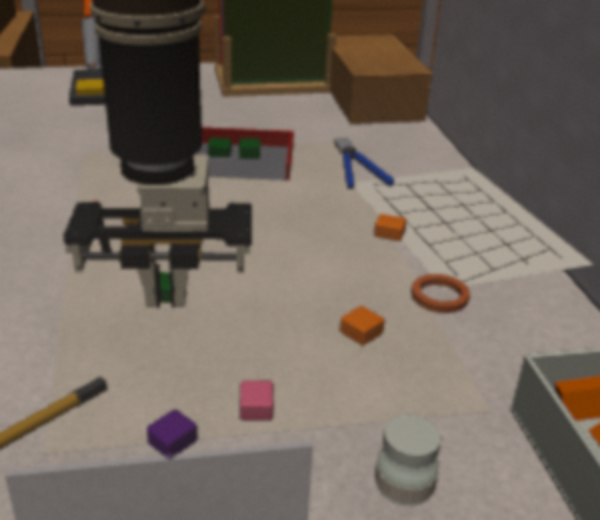

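Green c is centred at the fingertips (165,285), greens a and b lie in the pan at (249,148) and (219,147), and the rest have not moved.

Emit:
carry_out:
  deltas:
    - [[-0.1, 0, 0, 0, -0.7], [-0.2, 0, 0, 0, -0.7], [-0.3, 0, 0, 0, -0.7], [-0.4, 0, 0, 0, -0.7], [-0.5, 0.005, 0, 0, -0.7]]

```text
clock: 13.95
tool_pos: [0.4697, -0.0013, 0.0086]
orientation: [-180.0, 0.0, -97.4]
force: [0.6, -0.1, 0.4]
opening: 0.0133
gripper_force: 0.1
```

Emit:
carry_out:
  deltas:
    - [[-0.1, 0, 0, 0, -0.7], [-0.2, 0, 0, 0, -0.7], [-0.3, 0, 0, 0, -0.7], [-0.4, 0, 0, 0, -0.7], [-0.5, 0.005, 0, 0, -0.7]]

```text
clock: 14.45
tool_pos: [0.4814, 0.0981, 0.0086]
orientation: [-180.0, 0.0, -97.4]
force: [0.6, -0.8, -0.6]
opening: 0.0131
gripper_force: 0.2
```

Emit:
carry_out:
  deltas:
    - [[-0.1, 0, 0, 0, -0.7], [-0.2, 0, 0, 0, -0.7], [-0.3, 0, 0, 0, -0.7], [-0.4, 0, 0, 0, -0.7], [-0.5, 0.005, 0, 0, -0.7]]

```text
clock: 14.95
tool_pos: [0.4932, 0.1969, 0.0085]
orientation: [-180.0, -0.0, -97.5]
force: [-0.5, -0.5, 0.3]
opening: 0.0133
gripper_force: 0.3
```

Emit:
carry_out:
  deltas:
    - [[-0.1, 0, 0, 0, -0.7], [-0.2, 0, 0, 0, -0.7], [-0.3, 0, 0, 0, -0.7], [-0.4, 0, 0, 0, -0.7], [-0.49, 0, 0, 0, -0.7]]

```text
clock: 15.45
tool_pos: [0.5061, 0.2938, 0.0085]
orientation: [-180.0, 0.0, -97.5]
force: [-0.2, 0.2, -0.2]
opening: 0.0132
gripper_force: 0.3
```

Emit:
carry_out:
  deltas:
    - [[0.0, 0, 0, 0, -0.7], [0.15, 0, 0, 0, -0.7], [0.15, 0, -0.2, 0, -0.7], [0.15, 0, -0.4, 0, -0.7], [0.4, 0, -0.4, 0, -0.7]]

```text
clock: 15.95
tool_pos: [0.5002, 0.218, 0.094]
orientation: [-179.5, 0.4, -97.3]
force: [1.6, -1.6, -1.3]
opening: 0.0136
gripper_force: 0.0
```

Emit:
carry_out:
  deltas:
    - [[0.25, 0, 0, 0, -0.7], [0.5, 0, 0, 0, -0.7], [0.75, 0, 0, 0, -0.7], [1.0, 0, 0, 0, -0.7], [1.0, 0, 0, 0, -0.7]]

```text
clock: 16.45
tool_pos: [0.4669, 0.0099, 0.0884]
orientation: [179.9, -0.0, -97.8]
force: [0.8, 0.5, 0.8]
opening: 0.0131
gripper_force: 0.0
```

Run:
```python
from h import *
o=ctrl.get_obs();print(o["clock"],o["tool_pos"],o["force"])
p=ctrl.snapshot("top")
u=np.array([.246,.969]);v=np.array([-.969,.246])
for b in blocks(p):
  if b[1][1]>110:
    print(*b, "pan",np.round([(b[2]-[562,299])@u,(b[2]-[562,299])@v]) if b[2][1]>200 else "")
cv2.imwrite("pics/c5.png",cv2.resize(p["color"][90:300,80:400,::-1],None,fx=2.4,fy=2.4))
```

```text
16.45 [0.46688965 0.00991906 0.08838823] [0.84814649 0.5081776  0.82369092]
green [123. 190.] [606. 311.] [40. 35.] 89 pan [ 22. -40.]
green [120. 208.] [559. 320.] [31. 36.] 80 pan [20.  8.]
green [117. 228.] [504. 326.] [34. 35.] 78 pan [12. 63.]
amber [282. 126.] [ 773. -115.] [63. 61.] 89 pan 
amber [227. 132.] [759.  34.] [31. 36.] 63 pan 
amber [304. 164.] [ 667. -173.] [35. 34.] 35 pan 
pink [345. 212.] [ 536. -276.] [34. 31.] 81 pan 
purple [359. 243.] [ 455. -310.] [34. 31.] 39 pan
```

View pics/c5.png

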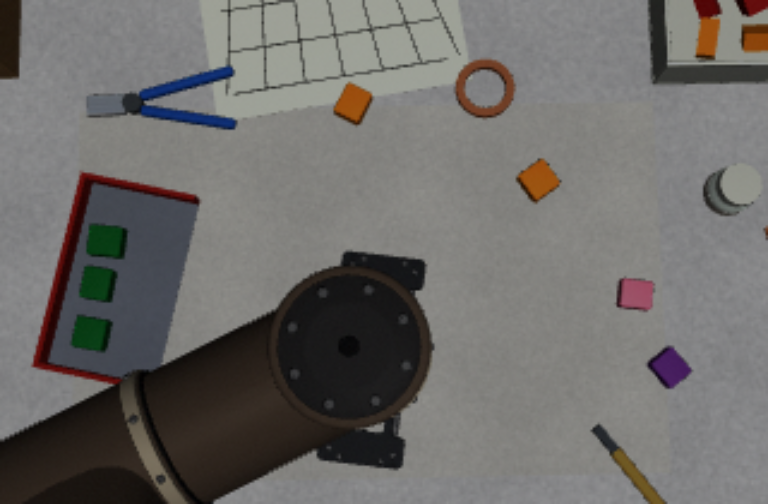

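The final picture shows all three greens wholly inside the pan at (106,240), (98,284) and (92,333). The ambers, look-alikes, cutter and jar are where they were, and the hand is raised clear.

```bash
python3 -c "
from plant import ctrl
print(ctrl.close_job())"
```

```text
the job is handed in; nothing more can be done
None
```

The job is handed in: in the last top picture all three green blocks lay wholly inside the red pan and both ambers had not moved, with the hand raised clear at 16.5 s; the arm hid the felt pen in that picture, but the fingertips stayed about 6 cm from it.

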